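# Unclamp the pressure filter holder

## Task

The steel filter holder is to be unclamped. First open its vent valve: swing the valve's lever a full quarter turn outwards, away from the closing screw, until it lies in line with its pipe (shut, it bars the ratchet handle). Then flip the ratchet's small reversing lever over from tightening to loosening, and with the ratchet's handle back the closing screw off counter-clockwise by a good quarter turn (more than one stroke); never tighten the screw, and leave the other things on the bench where they are.

Things in the scene. Friction and masses are not known exactly. Their poses are not given: they have to be found in the camera images.
- holder: Stainless disc filter holder, fixed, 236 mm across, under a four-armed clamp (arm tops at z 151 mm); its four studs, 130 mm from the middle, end in 22 mm cap nuts, tops at z 183 mm, as is the gauge's. Origin: underside centre, below the closing screw; z up. Its x axis bisects the quarter between two studs in which the ratchet's handle swings, about 36 degrees to either side.
- screw_top (a point): Top centre of the closing screw's 22 mm hexagon end, which sticks up 10 mm through the middle of the ratchet's head and bears a white index mark; 194 mm above the bench. The screw's axis and the ratchet's swing axis pass vertically through it.
- screw (a joint): Turn of the closing screw, rad, 0 at the start; grows counter-clockwise seen from above = loosening. Stiff (about 0.6 N m) and stays where left. Below zero = tightened further.
- handle_grip (a point): Point on the ratchet handle's middle line, 95 mm from the screw axis, 172 mm above the bench. The handle is a level steel bar with a black ribbed grip, 18 mm wide, 14 mm high (z 165 to 179 mm), from the ratchet's 58 mm round head (top at 184 mm) to 150 mm from the screw axis; nothing for 13 mm below it.
- ratchet (a joint): Swing of the handle about the screw axis, rad, counter-clockwise from above positive; 0 parked (33 degrees clockwise of the holder's x axis), stops at -0.05 and 1.20. Drag 0.4 N m, stays where left; 0.6 N m more when driving the screw. A shut vent lever stops it at 0.03. Each driving stroke loses up to 0.26 rad before the pawl bites (24 teeth).
- pawl_pivot (a point): Pivot of the ratchet's reversing lever, on top of the ratchet's neck, 36 mm from the screw axis on the handle's middle line, 193 mm above the bench. Push on the tab's outer half: pushing near the pivot, or with over 5 N, swings the handle instead.
- pawl_tip (a point): Outer end of the reversing lever, 193 mm above the bench: a dark ridged thumb tab, 28 mm long from its pivot, 8 mm wide, standing at z 185 to 199 mm, pointing away from the screw along the handle and leaning to one side. The ratchet's neck below it ends at 184 mm.
- pawl (a joint): Reversing lever's angle relative to the handle, rad, counter-clockwise from above positive. -0.45 as found: leans to the handle's clockwise side, ratchet drives clockwise (tightens), clicks freely the other way. +0.45: leans to the counter-clockwise side, drives counter-clockwise (loosens), clicks freely clockwise. A detent (about 2.5 N at the tip) snaps it to either end past the middle.
- vent_pivot (a point): Stem of the vent ball valve, about which its lever turns, 167 mm from the screw axis; at the lever's mid height, 172 mm above the bench. A nut on it reaches 181 mm; the valve's body and pipe below the lever reach 158 mm.
- vent_tip (a point): Free end of the vent lever, 85 mm from the stem, 172 mm above the bench. The lever is a level bar with a black sleeve, 16 mm wide, 10 mm high (z 167 to 177 mm). Shut, it points square at the side of the parked handle, its end 4 mm off it.
- vent (a joint): Turn of the vent lever, rad, counter-clockwise from above positive: 0 shut (square to its pipe), 1.571 open (in line with its pipe, pointing outwards, parallel to the parked handle). Drag 0.2 N m, stays where left.
- medium: Bystander: amber bottle 72 mm wide, 160 mm tall, loose. Origin: centre of its base.
- dishes: Bystander: stack of clear dishes 92 mm across, 42 mm tall, loose. Origin: centre of its base.
- flask: Bystander: flat clear culture flask lying down, 105 x 75 x 34 mm plus a capped neck, loose. Origin: centre of its underside.
- membranes: Bystander: square white box 87 mm wide, 36 mm tall, loose. Origin: centre of its underside.
- spanner: Bystander: open-ended spanner 150 mm long lying on the bench, loose. Origin: near the middle of its underside.
- mouse: Bystander: black computer mouse, 105 mm long and 36 mm tall, loose. Origin: on its underside.

How it is judged (in metres and radians):
On the way, in this order (a step that is already met when the one before it is completed fails the run):
1. the vent lever is swung open, in line with its pipe (within about 20 degrees) (value of joint vent above 1.22 rad), for 0.2 s.
2. the ratchet's reversing lever is flipped over to loosening (value of joint pawl above 0.3 rad), for 0.2 s.
3. the closing screw is backed off by a quarter turn (value of joint screw above 1.5 rad), for 0.1 s.
At the end, for the whole second after the job is handed in: The closing screw stands at least a quarter turn (1.5 rad) looser than at the start, the reversing lever at loosening (above +0.3 rad), the vent lever open (above 1.22 rad), screw and handle at rest. The handle may be left anywhere in its swing (value of joint screw above 1.5 rad and value of joint pawl above 0.3 rad and value of joint vent above 1.22 rad and velocity of joint each of screw, ratchet below 0.1 rad/s and velocity of joint ratchet above -0.1 rad/s); the robot touches nothing.
It fails at once if the closing screw is tightened further (by more than 0.1 rad) (value of joint screw below -0.1 rad).
It fails at once if a loose thing on the bench is shifted by more than 30 mm (distance of any of medium, dishes, flask, membranes, spanner, mouse from where it was at the start of the episode above 0.03 m).
It also fails if it takes over 70 s, if anything falls off the work surface, if the arm or the gripper's body presses on something with over 40 N, if the wrist force passes 120 N, or if a joint passes its speed limit or range.

## Robot

A 7-joint arm with a two-finger parallel gripper is mounted at the origin on the work surface. World frame = base frame: x ahead of the robot, y to its left, z up, the work surface at z = 0. Lengths are in mm, angles in rad, forces in N, time in s.
With the tool pointing down it reaches from about 425 to 875 mm from the base axis. Payload 9.9 kg.
Tool frame: the origin (TCP) lies at the very end of the fingers, on their centre line; the grasp point (between the pads) lies 19 mm behind it (env.hold_point_z is the distance from the TCP to the grasp point, in mm); z points along the fingers, y is the line along which they close (so a half turn about z gives the same grasp; the last joint's range is limited). The gripper opens to 85 mm and grips with 20 to 120 N. Pads are 22 mm wide; open, the fingers measure 114 mm over their backs; the gripper's body (76 mm by 85 mm) begins 54 mm behind the grasp point. The pads swing forward as they close: fully open they stand 13 mm farther back than shut.
Start: joints at [-1.383, 0.576, 0.025, 1.437, -0.015, 1.129, -0.057], TCP at [181.207, 650.225, 231.289] pointing down, gripper open.
Joint ranges: [-2.76, 2.76], [-0.34, 2.15], [-1.52, 1.57], [0.19, 2.46], [-1.09, 4.23], [0.17, 1.99], [-2.82, 2.82]. Speed limits (rad/s): [2.22, 2.22, 3.01, 3.01, 3.14, 3.14, 3.14].

## Interface

Orientations are given as [roll, pitch, yaw] about the fixed x, y, z axes, in that order (R = Rz(yaw) Ry(pitch) Rx(roll)).
In Python, from bench import monitor, snapshot, env, spotter gives the robot as it stands. The module is installed in compiled form; this text tells all that it offers.
- The arm moves only by the tool play_rows, never from a script. Its argument "motion" is text: rows parted by semicolons, each of 7 numbers parted by spaces: the shift along the world's x, y, z in cm, then the turn, a rotation vector about the world's x, y, z in rad, then the opening, from -1 (shut) to 1 (fully open), so that 0 is half open. A call has 1 to 20 rows; each row is the pose to reach, as a shift and turn from the pose commanded when the call began; what a row does not reach only later rows make up. A row lasts 1/10 s, in which the tool goes at most 50 mm and 8.59 degrees, less where a joint would pass 70% of its speed; a pose out of reach is approached as far as the arm can. A call with a gripper value outside its range is refused whole. The fingers move at their own pace and stop on an object; "newtons" is the grip in N (left out, the last holds). Time passes only in rows, so rows that repeat a pose let the fingers close. It gives the time, the measured TCP pose, the force, the opening and the grip force at its end, in the units of the state.
- monitor.state(): the state, without advancing time (a new reading comes with each control period).
- snapshot(name): name is "scene" or "top"; returns a dict with "frame" (384x512x3 uint8, red, green, blue), "K" (3x3 intrinsics, pixels), "k1" (the pictures are not rectified: a ray, as slopes to the right and down, at radius r is drawn at 1 + k1 r^2 times it, then the intrinsics apply), "rvec" (rotation vector, rad) and "tvec" (3), from world to camera coordinates, as OpenCV has them. Camera axes: x right, y down, z forward; pixel columns grow to the right and rows downward; lengths in mm; the calibration is good to about 2 mm. A picture is of the moment at which its call begins. There is no depth.
- env.hand_in(): hands the job in; it is judged then, once.
Trained networks look in the newest picture that a camera, given by its name, has taken for a name from the list of things; names that differ only in an ending like _2 or _b are one class to them, and where a whole thing is asked for, a point or a joint stands for the part that bears it (a point fixed in the world has none). Each returns a list of dicts, best first, with "score" (0 to 1); they miss things now and then, are a little off and sometimes report something else, mostly with a low value. They report only what shows in the picture. A call takes as long as a camera call.
- spotter.find_in(camera, target): "rect" ([left, top, width, height] in pixels, round what is visible of it).
- spotter.trace(camera, target): "pixels" (384x512 bool, what is visible of it) and "rect" ([left, top, width, height] in pixels, round what is visible of it).
- spotter.spot_point(camera, target): "point" ([column, row] in pixels: a listed point, or the origin of a listed thing).
The state is a dict: "time_s": time; "joint_pos": joint angles; "qd": joint speeds; "joint_efforts": joint torques, N m; "position": TCP position; "eef_rot": TCP orientation; "force": force on the tool from outside, world axes, zero at the start; "wrist_torque": the same for the moment, N m; "finger_gap": opening from 0.0 (shut) to 1.0 (fully open); "gripper_force": force on a finger pad.
Only numpy, scipy, OpenCV 4.12 (cv2) and the standard library are available. Lean on these libraries where they do the work, as an engineer would, in place of code of your own. Each camera call takes 0.05 s, during which the arm holds its last target. There are 200 camera calls.

## Working session

There is one attempt and no reset: what is moved stays moved. The work goes in short steps, Python scripts to look and compute and a tool call to move; the robot and the scene stay as the last step left them, time stands still between calls to the robot, and variables do not carry over. Pictures are saved under pics/ and viewed, at most 10 in all, crops included, and the job is handed in when it is done.

Besides the shell and the picture viewer there is one more tool, called after ">>>" as name(argument=value, ...), one argument or row to a line, values as JSON. play_rows: Moves the arm, as the interface text tells. Its arguments: {"type":"object","properties":{"motion":{"type":"string"},"newtons":{"type":"number"}},"required":["motion"]}

```bash
mkdir -p pics; cat > h.py <<'E'
import numpy as np, cv2
from bench import monitor, snapshot, env, spotter
def cam(s):
    R=cv2.Rodrigues(np.array(s["rvec"],float))[0]; return R,np.array(s["tvec"],float).ravel(),np.array(s["K"],float),float(s["k1"])
def ray(s,p):
    R,t,K,k=cam(s); d=np.linalg.solve(K,[p[0],p[1],1])[:2]; u=d.copy()
    for _ in range(30): u=d/(1+k*(u@u))
    v=R.T@np.array([*u,1]); return -R.T@t, v/np.linalg.norm(v)
def onz(s,p,z):
    c,v=ray(s,p); return c+v*(z-c[2])/v[2]
def tri(rs):
    A=0;b=0
    for c,v in rs:
        M=np.eye(3)-np.outer(v,v); A=A+M; b=b+M@c
    x=np.linalg.solve(A,b); return x,[np.linalg.norm((np.eye(3)-np.outer(v,v))@(x-c)) for c,v in rs]
def proj(s,X):
    R,t,K,k=cam(s); q=R@np.array(X)+t; u=q[:2]/q[2]; u=u*(1+k*(u@u)); return (K@[*u,1])[:2]
E
python3 - <<'E'
from h import *
S={n:snapshot(n) for n in("scene","top")}
for n in S: cv2.imwrite(f"pics/{n}0.png",S[n]["frame"][:,:,::-1]); print(n,ray(S[n],(256,192)))
Z=dict(screw_top=194,handle_grip=172,pawl_pivot=193,pawl_tip=193,vent_pivot=172,vent_tip=172,holder=0,medium=0,dishes=0,flask=0,mouse=0)
for k in Z:
    rs=[]
    for n in S:
        for d in spotter.spot_point(n,k)[:1]:
            print(k,n,np.round(d["point"],1),round(d["score"],2),np.round(onz(S[n],d["point"],Z[k]),0)); rs.append(ray(S[n],d["point"]))
    if len(rs)==2: x,e=tri(rs); print("   tri",np.round(x,1),np.round(e,1))
print(monitor.state())
E
```

```text
scene (array([1229.44828318, -255.33616411, 1109.35760585]), array([-0.54375502,  0.19558113, -0.81613633]))
top (array([ 328.92959595,  -22.93956581, 1277.66585399]), array([ 0.20143505, -0.00996648, -0.97945117]))
screw_top scene [303.4 154.8] 0.65 [527. 152. 194.]
screw_top top [196.4 203.2] 0.49 [526. 144. 194.]
   tri [526.8 147.5 194.9] [4. 4.]
handle_grip scene [273.3 157.7] 0.95 [493.  64. 172.]
handle_grip top [225.5 214.4] 0.64 [492.  60. 172.]
   tri [492.4  62.2 171.8] [2. 2.]
pawl_pivot scene [285.8 154.3] 0.52 [508. 100. 193.]
pawl_pivot top [203.7 208.5] 0.47 [509. 122. 193.]
   tri [506.5 112.1 189.8] [11. 11.]
pawl_tip scene [304.  153.6] 0.51 [522. 156. 193.]
pawl_tip top [210.3 217.4] 0.44 [482. 103. 193.]
   tri [496.4 135.9 168.9] [31.2 31.2]
vent_pivot scene [254. 182.] 0.61 [568. -25. 172.]
vent_pivot top [251.2 193.5] 0.43 [552. -19. 172.]
   tri [555.6 -20.1 154.9] [0.7 0.7]
vent_tip scene [126.6 248.2] 0.47 [ 680. -426.  172.]
vent_tip top [238.9 217.8] 0.42 [480.  20. 172.]
   tri [ 561.7 -208.3   91.1] [242.4 242.4]
holder scene [294.7 191.1] 0.65 [527. 14
[... 639 characters left out ...]
1.2, 'joint_pos': array([-1.38282035,  0.57569333,  0.0249251 ,  1.43710677, -0.01499393,
        1.12900951, -0.05646377]), 'qd': array([ 0.0020453 ,  0.00018113,  0.0018265 , -0.00138912,  0.000754  ,
        0.00170262, -0.00099811]), 'joint_efforts': array([ 7.57197067e-04, -7.65508604e+01,  2.24931702e+00, -2.86283255e+01,
        1.54766027e-02,  3.50328519e-03,  5.46658228e-06]), 'position': array([181.20839148, 650.21844102, 231.2914932 ]), 'eef_rot': array([-3.14156197e+00,  1.63542374e-05,  2.86983251e+00]), 'force': array([-0.09700963,  0.64512338, -0.00276947]), 'wrist_torque': array([-0.02849972,  0.01767931, -0.00949101]), 'gripper_force': 0.0, 'finger_gap': 1.0017472512723913}
```

```bash
python3 - <<'E'
import cv2,numpy as np
a=cv2.imread("pics/scene0.png")[110:230,200:360];b=cv2.imread("pics/top0.png")[150:270,160:320]
f=lambda i:cv2.resize(i,(800,600),interpolation=cv2.INTER_CUBIC)
cv2.imwrite("pics/a.png",f(a));cv2.imwrite("pics/b.png",f(b))
E
```

```text
(no output)
```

View pics/a.png

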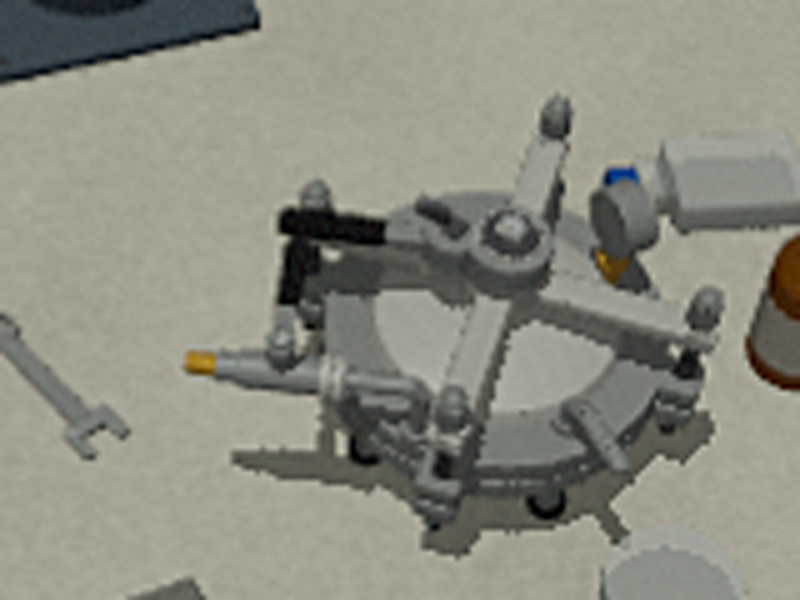

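View pics/b.png

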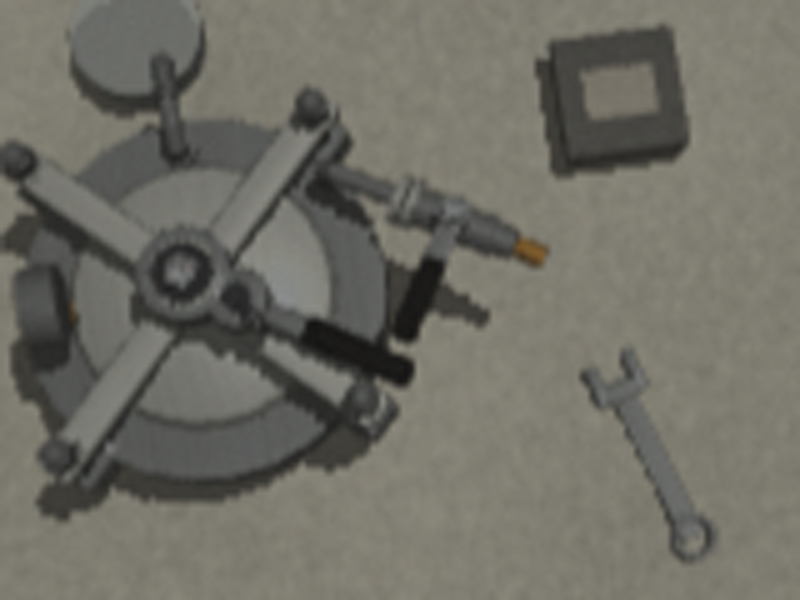

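View pics/top0.png

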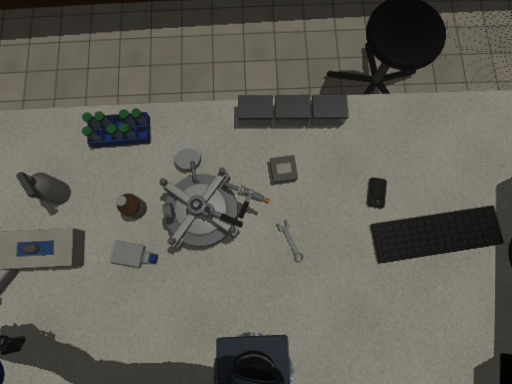

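```bash
cat > g.py <<'E'
from h import *
from scipy.optimize import least_squares
S={n:snapshot(n) for n in("scene","top")}
P=dict(screw=(0,0,194),grip=(95,0,172),hend=(150,0,172),vp=(135,98,176),vt=(135,13,172))
O=[("screw","scene",(303,155)),("screw","top",(196.5,203.6)),("grip","scene",(273.3,157.7)),("grip","top",(225.5,214.4)),
("hend","scene",(256.4,154)),("hend","top",(242.4,225.2)),("vp","scene",(256.4,179.5)),("vp","top",(251.2,192.6)),("vt","top",(241,217)),("vt","scene",(260,158))]
def W(p,q): 
    c,s=np.cos(p[2]),np.sin(p[2]); return np.array([p[0]+c*q[0]-s*q[1],p[1]+s*q[0]+c*q[1],q[2]])
def f(p): return np.concatenate([proj(S[n],W(p,P[k]))-o for k,n,o in O])
E
python3 - <<'E'
from g import *
r=least_squares(f,[526,146,-1.95],loss="soft_l1"); print(r.x,np.degrees(r.x[2])); e=f(r.x).reshape(-1,2)
for o,d in zip(O,e): print(o[:2],d.round(1))
rs={}
for k,n,o in O: rs.setdefault(k,[]).append(ray(S[n],o))
for k in rs: x,d=tri(rs[k]); print(k,x.round(),np.round(d,1),W(r.x,P[k]).round())
E
```

```text
[528.09947987 147.16731248  -2.01739816] -115.58840001018552
('screw', 'scene') [-0.8  0.5]
('screw', 'top') [-1.3 -1.2]
('grip', 'scene') [-1.4 -1.2]
('grip', 'top') [-0.4  1.6]
('hend', 'scene') [-1.4  0.6]
('hend', 'top') [-0.5 -2. ]
('vp', 'scene') [-0.8 -1.2]
('vp', 'top') [-0.9 -1.2]
('vt', 'top') [-1.9  0.2]
('vt', 'scene') [-0.9  0.2]
screw [526. 147. 193.] [3.7 3.7] [528. 147. 194.]
grip [492.  62. 172.] [2. 2.] [487.  61. 172.]
hend [459.  14. 168.] [3.7 3.7] [463.  12. 172.]
vp [557. -17. 168.] [2.9 2.9] [558. -17. 176.]
vt [483.  18. 174.] [4.2 4.2] [482.  20. 172.]
```

>>> play_rows(
  motion="0 0 3 0 0 0 -1; 34.1 -62.1 3 0 0 -1.744 -1; 34.1 -62.1 3 0 0 -1.744 -1; 34.1 -62.1 3 0 0 -1.744 -1; 34.1 -62.1 3 0 0 -1.744 -1; 34.1 -62.1 3 0 0 -1.744 -1; 34.1 -62.1 3 0 0 -1.744 -1; 34.1 -62.1 3 0 0 -1.744 -1; 34.1 -62.1 3 0 0 -1.744 -1; 34.1 -62.1 3 0 0 -1.744 -1; 34.1 -62.1 3 0 0 -1.744 -1; 34.1 -62.1 3 0 0 -1.744 -1; 34.1 -62.1 3 0 0 -1.744 -1; 34.1 -62.1 3 0 0 -1.744 -1; 34.1 -62.1 3 0 0 -1.744 -1; 34.1 -62.1 3 0 0 -1.744 -1; 34.1 -62.1 3 0 0 -1.744 -1; 34.1 -62.1 3 0 0 -1.744 -1; 34.1 -62.1 3 0 0 -1.744 -1; 34.1 -62.1 3 0 0 -1.744 -1",
  newtons=30,
)

```text
time_s: 3.3
position: [521.8, 31.0, 261.3]
eef_rot: [-3.141, -0.001, 1.129]
force: [-1.2, 0.6, -0.3]
finger_gap: 0.003
gripper_force: 0.0
```

```bash
python3 - <<'E'
from g import *
S={n:snapshot(n) for n in("scene","top")}
print(monitor.state()["joint_pos"].round(2))
f=lambda i:cv2.resize(i[:,:,::-1],(800,600),interpolation=cv2.INTER_CUBIC)
cv2.imwrite("pics/c.png",f(S["scene"]["frame"][80:230,180:380]))
p=[527,146,np.radians(-115.5)]
for phi in np.linspace(0,1.55,9):
    s,c=np.sin(phi),np.cos(phi); d=8+11*c+14.5*s
    q=W(p,(135+52*s-d*c,98-52*c-d*s,164)); print(phi.round(2),((q-[521.8,28.4,261.3])/10).round(2))
E
```

```text
[-0.57  0.37  0.6   1.8  -0.24  1.04 -0.32]
0.0 [-0.32 -0.69 -9.73]
0.19 [-0.95 -1.26 -9.73]
0.39 [-1.5  -1.98 -9.73]
0.58 [-1.94 -2.86 -9.73]
0.78 [-2.21 -3.87 -9.73]
0.97 [-2.26 -4.98 -9.73]
1.16 [-2.05 -6.13 -9.73]
1.36 [-1.57 -7.25 -9.73]
1.55 [-0.81 -8.27 -9.73]
```

View pics/c.png

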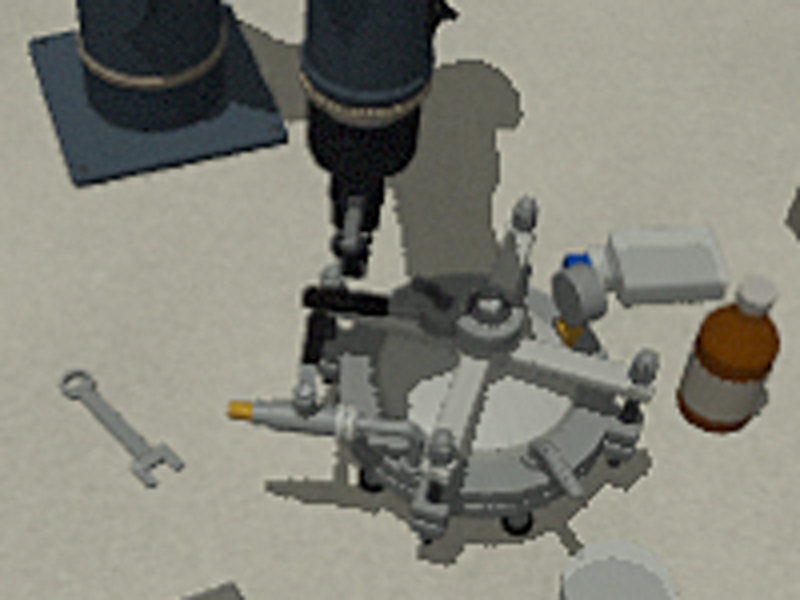

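>>> play_rows(
  motion="0 0 -3 0 0 0 -1; 0 0 -6 0 0 0 -1; 0 0 -8 0 0 0 -1; 0 0 -9.7 0 0 0 -1; 0 0 -9.7 0 0 0 -1; -0.3 -0.7 -9.7 0 0 0 -1; -0.7 -1.0 -9.7 0 0 0 -1; -1.1 -1.4 -9.7 0 0 0 -1; -1.4 -1.9 -9.7 0 0 0 -1",
)

```text
time_s: 4.4
position: [509.2, 10.5, 165.5]
eef_rot: [3.139, -0.002, 1.126]
force: [3.8, 4.2, 1.0]
finger_gap: 0.003
gripper_force: 2.0
```

>>> play_rows(
  motion="-0.2 -0.4 0 0 0 0 -1; -0.4 -0.8 0 0 0 0 -1; -0.6 -1.2 0 0 0 0 -1; -0.8 -1.7 0 0 0 0 -1; -0.9 -2.3 0 0 0 0 -1; -0.9 -2.9 0 0 0 0 -1; -0.8 -3.5 0 0 0 0 -1; -0.7 -4.1 0 0 0 0 -1; -0.5 -4.7 0 0 0 0 -1; -0.3 -5.3 0 0 0 0 -1; 0.2 -5.9 0 0 0 0 -1; 0.6 -6.4 0 0 0 0 -1; 0.6 -6.4 0 0 0 0 -1",
)

```text
time_s: 5.7
position: [514.8, -55.2, 164.2]
eef_rot: [3.141, 0.001, 1.125]
force: [-0.2, -0.3, -0.2]
finger_gap: 0.002
gripper_force: 0.0
```

```bash
python3 - <<'E'
from g import *
S={n:snapshot(n) for n in("scene","top")}
f=lambda i:cv2.resize(i[:,:,::-1],(400,600),interpolation=cv2.INTER_CUBIC)
cv2.imwrite("pics/d.png",np.hstack([f(S["scene"]["frame"][110:230,230:310]),f(S["top"]["frame"][160:280,190:270])]))
E
```

```text
(no output)
```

View pics/d.png

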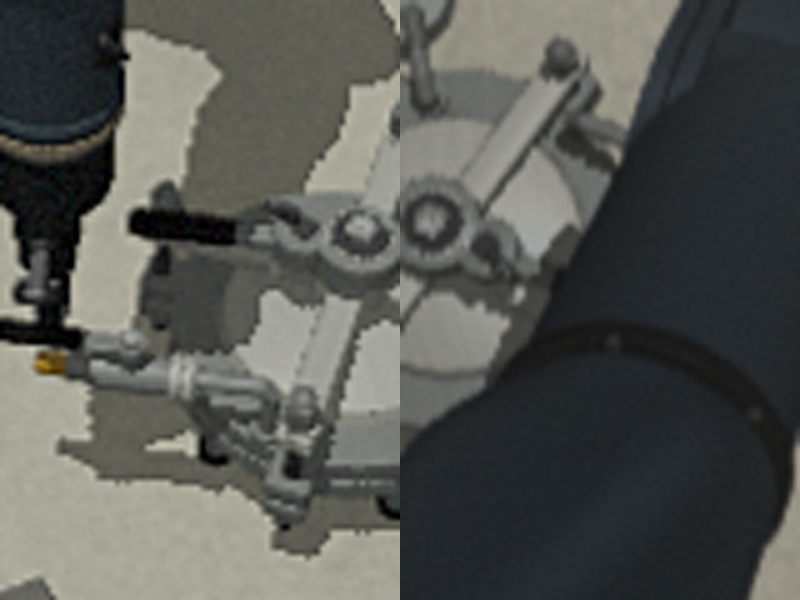

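>>> play_rows(
  motion="0.3 -0.1 0 0 0 0 -1; 0.6 -0.3 0 0 0 0 -1; 0.6 -0.3 0 0 0 0 -1; 0 0 0 0 0 0 -1; -0.5 0.2 0 0 0 0 -1; -0.5 0.2 3 0 0 0 -1; -0.5 0.2 6.6 0 0 0 -1; -2 5 6.6 0 0 0 -1; -4 10 6.6 0 0 0 -1; -5.4 14 6.6 0 0 0 -1; -5.4 15.9 6.6 0 0 0 -1; -5.4 15.9 6.6 0 0 0 -1; -5.4 15.9 6.6 0 0 0 -1",
)

```text
time_s: 7.2
position: [460.5, 105.1, 230.5]
eef_rot: [3.141, -0.0, 1.127]
force: [0.1, -0.5, 0.1]
finger_gap: -0.001
gripper_force: 0.0
```

```bash
python3 - <<'E'
from g import *
S={n:snapshot(n) for n in("scene","top")}
p=[527,146,np.radians(-115.5)]
im=cv2.resize(S["scene"]["frame"][110:200,230:350][:,:,::-1],(800,600),interpolation=cv2.INTER_CUBIC)
for q in [(36,0,199),(61,-12,199),(61,12,199),(0,0,194),(150,0,179)]:
    u=proj(S["scene"],W(p,q)); print(q,W(p,q).round(),u.round(1)); cv2.circle(im,tuple(int(v) for v in (u+.5-[230,110])*800/120),4,(0,0,255),1)
for t in("pawl_pivot","pawl_tip"): print(t,[(np.round(d["point"],1),round(d["score"],2)) for d in spotter.spot_point("scene",t)[:2]])
cv2.imwrite("pics/e.png",im); print(monitor.state()["position"])
E
```

```text
(36, 0, 199) [512. 114. 199.] [290.5 153. ]
(61, -12, 199) [490.  96. 199.] [282.9 149.2]
(61, 12, 199) [512.  86. 199.] [282.3 154.9]
(0, 0, 194) [527. 146. 194.] [301.7 155.3]
(150, 0, 179) [462.  11. 179.] [254.6 153.1]
pawl_pivot [(array([292.7, 154.4]), 0.43)]
pawl_tip [(array([280.2, 151.7]), 0.36)]
[460.44757332 104.21034673 230.33318253]
```

View pics/e.png

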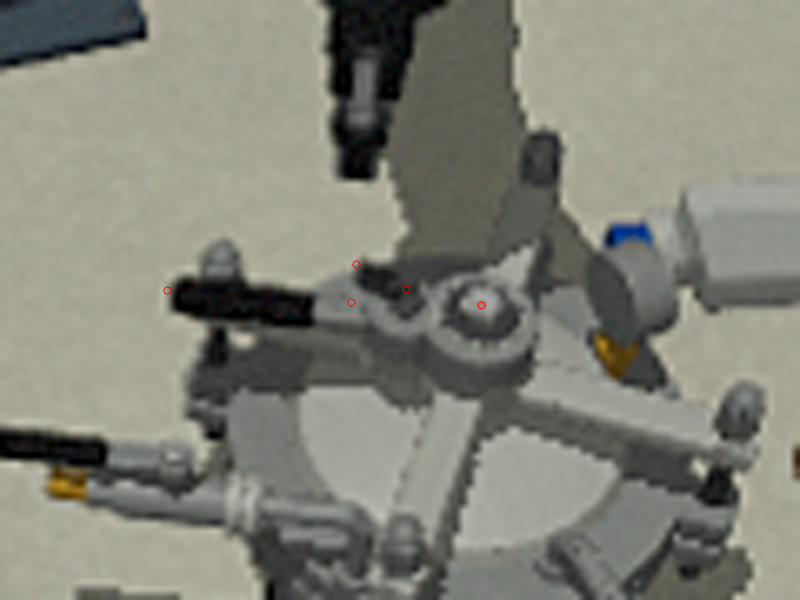

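>>> play_rows(
  motion="0 0.2 -2 0 0 0 -1; 0 0.2 -4.2 0 0 0 -1; 0 0.2 -4.2 0 0 0 -1; 0.5 0 -4.2 0 0 0 -1; 0.9 -0.2 -4.2 0 0 0 -1; 1.2 -0.4 -4.2 0 0 0 -1; 1.5 -0.5 -4.2 0 0 0 -1; 1.7 -0.6 -4.2 0 0 0 -1; 1.9 -0.7 -4.2 0 0 0 -1; 2.1 -0.8 -4.2 0 0 0 -1; 2.3 -0.9 -4.2 0 0 0 -1; 2.5 -1.0 -4.2 0 0 0 -1; 2.7 -1.1 -4.2 0 0 0 -1; 2.9 -1.2 -4.2 0 0 0 -1; 3.1 -1.3 -4.2 0 0 0 -1; 3.1 -1.3 -4.2 0 0 0 -1",
)

```text
time_s: 9.1
position: [489.8, 91.6, 188.3]
eef_rot: [-3.139, 0.002, 1.125]
force: [-5.7, -0.3, 3.2]
finger_gap: -0.001
gripper_force: 3.2
```

```bash
python3 - <<'E'
from g import *
S={n:snapshot(n) for n in("scene",)}
im=cv2.resize(S["scene"]["frame"][125:185,250:330][:,:,::-1],(800,600),interpolation=cv2.INTER_CUBIC)
cv2.imwrite("pics/f.png",im); print(monitor.state()["position"])
E
```

```text
[489.75856308  91.79759277 188.29558337]
```

View pics/f.png

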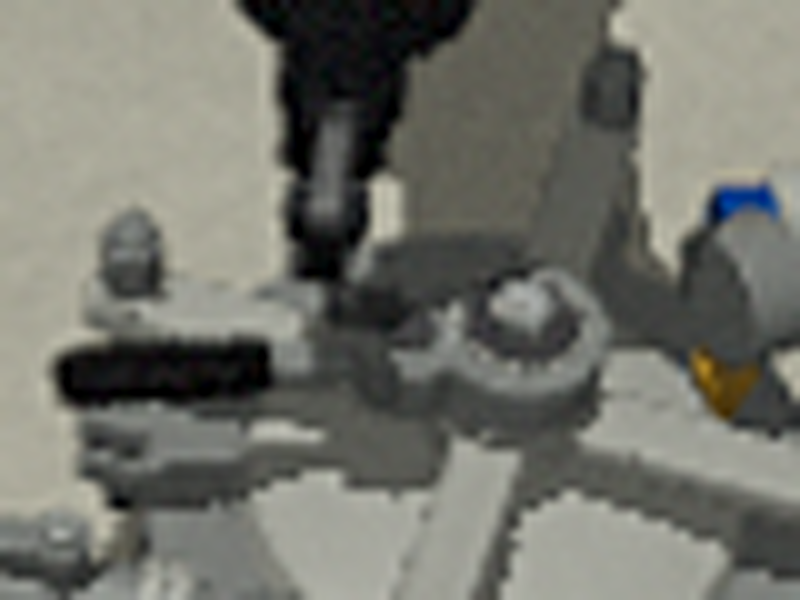

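>>> play_rows(
  motion="-0.9 0.4 0 0 0 0 -1; -1.8 0.8 0 0 0 0 -1; -1.8 0.8 1.5 0 0 0 -1; -1.8 0.8 4 0 0 0 -1; -3 2 4 0 0 0 -1;-3 2 4 0 0 0 -1",
)

```text
time_s: 9.85
position: [460.1, 114.0, 228.8]
eef_rot: [-3.141, -0.002, 1.128]
force: [-0.5, 0.7, 0.2]
finger_gap: 0.001
gripper_force: 0.0
```

```bash
python3 - <<'E'
from g import *
S={n:snapshot(n) for n in("scene","top")}
for t in("handle_grip","pawl_pivot","pawl_tip"): 
  rs=[]
  for n in S: 
    for d in spotter.spot_point(n,t)[:1]:
        z=172 if t[0]=="h" else 193; print(t,n,np.round(d["point"],1),round(d["score"],2),(w:=onz(S[n],d["point"],z)).round(), "ang",np.degrees(np.arctan2(w[1]-147,w[0]-527)).round(1))
for psi in np.arange(0,.4,.06):
    p=[527,147,np.radians(-115.5)+psi]; print(psi,proj(S["scene"],W(p,(150,0,172))).round(1),proj(S["top"],W(p,(150,0,179))).round(1))
f=lambda i:cv2.resize(i[:,:,::-1],(400,600),interpolation=cv2.INTER_CUBIC)
cv2.imwrite("pics/g.png",np.hstack([f(S["scene"]["frame"][120:195,255:305]),f(S["top"]["frame"][180:255,195:245])])); print(monitor.state()["position"])
E
```

```text
handle_grip scene [272.4 162.2] 0.91 [510.  55. 172.] ang -100.6
handle_grip top [230.1 211.5] 0.76 [500.  46. 172.] ang -105.0
pawl_tip scene [358.9 181.9] 0.75 [675. 273. 193.] ang 40.5
pawl_tip top [375.1 191.8] 0.44 [ 537. -389.  193.] ang -88.9
0.0 [254.8 154.4] [242.  223.2]
0.06 [254.5 156.5] [243.1 220.4]
0.12 [254.4 158.7] [244.  217.5]
0.18 [254.5 160.8] [244.8 214.6]
0.24 [254.7 163. ] [245.4 211.7]
0.3 [255.1 165.2] [245.8 208.7]
0.36 [255.6 167.3] [246.  205.7]
[461.29835866 111.96112798 228.11826905]
```

View pics/g.png

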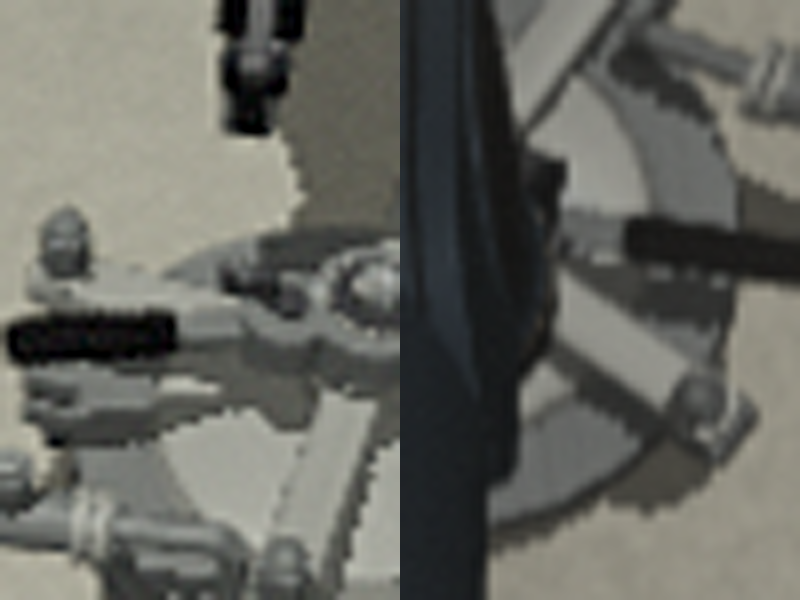

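>>> play_rows(
  motion="0.9 -0.9 0 0 0 0.15 -1; 0.9 -0.9 -2 0 0 0.22 -1; 0.9 -0.9 -4 0 0 0.22 -1; 0.9 -0.9 -4 0 0 0.22 -1; 1.45 -1.0 -4 0 0 0.22 -1; 1.9 -1.1 -4 0 0 0.22 -1; 2.3 -1.2 -4 0 0 0.22 -1; 2.5 -1.25 -4 0 0 0.22 -1; 2.7 -1.3 -4 0 0 0.22 -1; 2.9 -1.35 -4 0 0 0.22 -1; 3.1 -1.4 -4 0 0 0.22 -1; 3.3 -1.45 -4 0 0 0.22 -1; 3.5 -1.5 -4 0 0 0.22 -1",
)

```text
time_s: 11.65
position: [494.2, 96.3, 187.9]
eef_rot: [-3.138, 0.002, 1.345]
force: [-8.1, -3.6, 5.4]
finger_gap: -0.001
gripper_force: 4.4
```

>>> play_rows(
  motion="0.2 -0.05 0 0 0 0 -1; 0.4 -0.1 0 0 0 0 -1; 0.6 -0.15 0 0 0 0 -1; 0.8 -0.2 0 0 0 0 -1",
)

```text
time_s: 12.05
position: [504.5, 95.2, 188.3]
eef_rot: [3.141, -0.0, 1.346]
force: [-0.6, 0.1, 0.2]
finger_gap: 0.0
gripper_force: 0.2
```

```bash
python3 - <<'E'
from g import *
S={n:snapshot(n) for n in("scene",)}
im=cv2.resize(S["scene"]["frame"][125:185,250:330][:,:,::-1],(800,600),interpolation=cv2.INTER_CUBIC)
cv2.imwrite("pics/i.png",im); print(monitor.state()["position"])
for psi in (.22,.28,.34,.4):
    p=[527,147.5,np.radians(-115.5)+psi]; print(psi,[((proj(S["scene"],W(p,q))-[250,125])*10).round() for q in [(150,0,172),(36,0,199),(61,-12,199),(61,12,199)]])
E
```

```text
[504.7583568   95.3945248  188.38221599]
0.22 [array([ 47., 372.]), array([410., 298.]), array([326., 273.]), array([337., 331.])]
0.28 [array([ 51., 394.]), array([411., 303.]), array([326., 282.]), array([341., 340.])]
0.34 [array([ 56., 416.]), array([413., 308.]), array([326., 291.]), array([346., 348.])]
0.4 [array([ 62., 438.]), array([415., 313.]), array([327., 300.]), array([351., 357.])]
```

View pics/i.png

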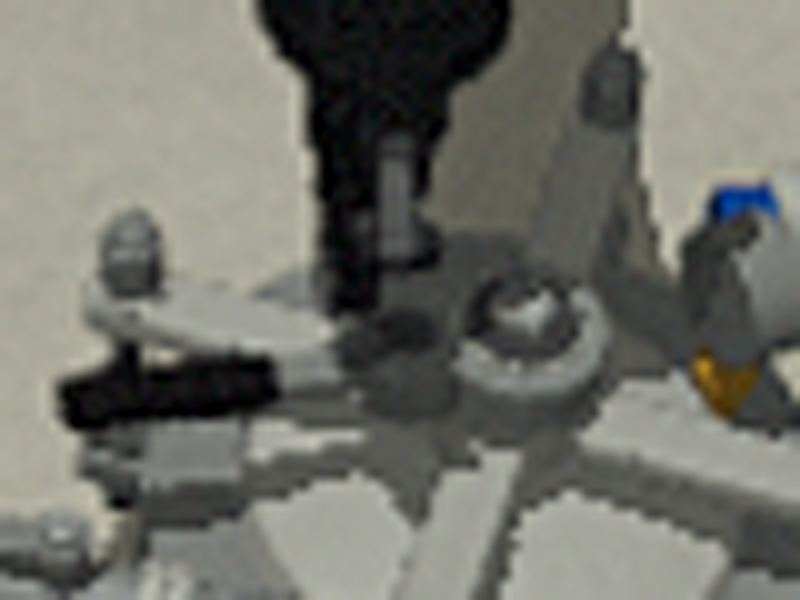

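>>> play_rows(
  motion="-0.8 0.2 0 0 0 0 -1; -0.8 0.2 3.2 0 0 0 -1; 0.9 -1.5 3.2 0 0 0.07 0; 0.9 -3.2 3.2 0 0 0.07 0; 0.9 -3.2 3.2 0 0 0.07 0; 0.9 -3.2 3.2 0 0 0.07 0; 0.9 -3.2 3.2 0 0 0.07 0; 0.9 -3.2 1 0 0 0.07 0; 0.9 -3.2 -1 0 0 0.07 0; 0.9 -3.2 -2.8 0 0 0.07 0; 0.9 -3.2 -2.8 0 0 0.07 0; 0.9 -3.2 -2.8 0 0 0.07 -0.4; 0.9 -3.2 -2.8 0 0 0.07 -0.4; 0.9 -3.2 -2.8 0 0 0.07 -0.4; 0.9 -3.2 -2.8 0 0 0.07 -0.4",
)

```text
time_s: 13.7
position: [513.5, 63.4, 160.9]
eef_rot: [3.141, -0.001, 1.416]
force: [0.5, 1.3, 0.7]
finger_gap: 0.301
gripper_force: 0.0
```

```bash
python3 - <<'E'
from g import *
st=monitor.state(); print(st["position"],st["joint_pos"].round(2),st["finger_gap"])
q0=st["position"]
for nm,a,b,n in(("A",.29,1.16,10),("B",1.16,.04,14)):
    f=lambda s:W([527,147.5,np.radians(-115.5)+s],(85,0,160)); 
    print(nm,"; ".join("%.1f %.1f 0 0 0 %.2f -0.4"%(*((f(s)-f(a))[:2]/10),s-a) for s in np.linspace(a,b,n+1)[1:]))
    print((f(a)-q0).round(1))
snapshot("scene"); print([(d["score"],d["point"]) for d in spotter.spot_point("scene","handle_grip")[:1]])
E
```

```text
[513.36763437  63.25665917 160.69070352] [-0.52  0.46  0.45  1.96 -0.28  0.78 -0.07] 0.29913320560548157
A 0.7 -0.1 0 0 0 0.09 -0.4; 1.5 -0.1 0 0 0 0.17 -0.4; 2.2 -0.1 0 0 0 0.26 -0.4; 2.9 0.1 0 0 0 0.35 -0.4; 3.7 0.2 0 0 0 0.43 -0.4; 4.4 0.5 0 0 0 0.52 -0.4; 5.0 0.8 0 0 0 0.61 -0.4; 5.7 1.1 0 0 0 0.70 -0.4; 6.3 1.5 0 0 0 0.78 -0.4; 6.9 2.0 0 0 0 0.87 -0.4
[ 0.5  0.3 -0.7]
B -0.5 -0.4 0 0 0 -0.08 -0.4; -1.1 -0.8 0 0 0 -0.16 -0.4; -1.7 -1.1 0 0 0 -0.24 -0.4; -2.3 -1.4 0 0 0 -0.32 -0.4; -2.9 -1.7 0 0 0 -0.40 -0.4; -3.6 -1.8 0 0 0 -0.48 -0.4; -4.3 -2.0 0 0 0 -0.56 -0.4; -4.9 -2.1 0 0 0 -0.64 -0.4; -5.6 -2.1 0 0 0 -0.72 -0.4; -6.3 -2.1 0 0 0 -0.80 -0.4; -7.0 -2.0 0 0 0 -0.88 -0.4; -7.6 -1.8 0 0 0 -0.96 -0.4; -8.3 -1.6 0 0 0 -1.04 -0.4; -8.9 -1.4 0 0 0 -1.12 -0.4
[69.4 20.1 -0.7]
[(0.56, [273.2, 164.9])]
```

>>> play_rows(
  motion="0.7 -0.1 0 0 0 0.09 -0.4; 1.5 -0.1 0 0 0 0.17 -0.4; 2.2 -0.1 0 0 0 0.26 -0.4; 2.9 0.1 0 0 0 0.35 -0.4; 3.7 0.2 0 0 0 0.43 -0.4; 4.4 0.5 0 0 0 0.52 -0.4",
)

```text
time_s: 14.5
position: [554.3, 66.9, 159.8]
eef_rot: [-3.135, -0.001, 1.938]
force: [-10.4, -4.7, 5.7]
finger_gap: 0.298
gripper_force: 5.5
```

>>> play_rows(
  motion="0.6 0.3 0 0 0 0.09 -0.4; 1.3 0.6 0 0 0 0.18 -0.4; 1.9 1.0 0 0 0 0.26 -0.4; 2.5 1.5 0 0 0 0.35 -0.4; 2.5 1.5 0 0 0 0.35 -0.4",
)

```text
time_s: 15.0
position: [580.9, 81.8, 159.9]
eef_rot: [-3.138, -0.001, 2.288]
force: [-3.7, -2.5, 2.3]
finger_gap: 0.298
gripper_force: 2.5
```

```bash
python3 - <<'E'
from g import *
S={n:snapshot(n) for n in("scene","top")}
a=cv2.resize(S["scene"]["frame"][130:190,270:330][:,:,::-1],(400,400),interpolation=cv2.INTER_CUBIC)
b=cv2.resize(cv2.imread("pics/scene0.png")[130:190,270:330],(400,400),interpolation=cv2.INTER_CUBIC)
cv2.imwrite("pics/j.png",np.hstack([b,a])); print(monitor.state()["position"],monitor.state()["force"])
p=[527,147.5,np.radians(-115.5)+1.1]
print([((proj(S["scene"],W(p,q))-[270,130])*400/60+[400,0]).round() for q in [(150,0,172),(36,0,199),(61,-12,199),(61,12,199)]])
E
```

```text
[580.94770279  81.8782225  159.95218101] [-3.40801233 -3.70499708  1.84571999]
[array([441., 405.]), array([576., 209.]), array([526., 231.]), array([571., 254.])]
```

View pics/j.png

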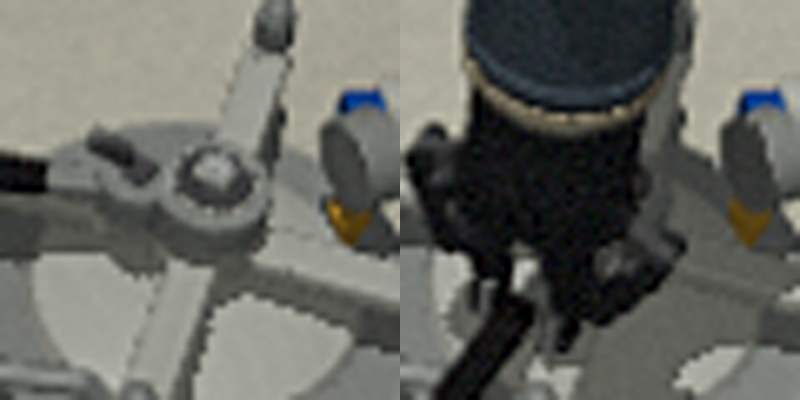

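>>> play_rows(
  motion="-0.5 -0.4 0 0 0 -0.08 -0.4; -1.1 -0.8 0 0 0 -0.16 -0.4; -1.7 -1.1 0 0 0 -0.24 -0.4; -2.3 -1.4 0 0 0 -0.32 -0.4",
)

```text
time_s: 15.6
position: [560.1, 69.5, 160.5]
eef_rot: [3.139, 0.0, 1.963]
force: [4.2, 2.4, -3.8]
finger_gap: 0.299
gripper_force: 2.2
```

>>> play_rows(
  motion="-0.6 -0.3 0 0 0 -0.08 -0.4; -1.3 -0.4 0 0 0 -0.16 -0.4; -2.0 -0.6 0 0 0 -0.24 -0.4; -2.6 -0.7 0 0 0 -0.32 -0.4; -3.3 -0.7 0 0 0 -0.40 -0.4; -4.0 -0.7 0 0 0 -0.48 -0.4; -4.7 -0.6 0 0 0 -0.56 -0.4; -5.3 -0.4 0 0 0 -0.64 -0.4; -6.0 -0.2 0 0 0 -0.72 -0.4; -6.6 0.0 0 0 0 -0.80 -0.4; -6.6 0.0 0 0 0 -0.80 -0.4",
)

```text
time_s: 16.7
position: [493.2, 69.2, 160.5]
eef_rot: [3.141, -0.0, 1.165]
force: [0.1, -0.2, -0.3]
finger_gap: 0.299
gripper_force: 0.1
```

>>> play_rows(
  motion="0.6 -0.2 0 0 0 0.08 -0.4; 1.3 -0.4 0 0 0 0.16 -0.4; 1.9 -0.6 0 0 0 0.24 -0.4; 2.6 -0.7 0 0 0 0.32 -0.4; 3.3 -0.7 0 0 0 0.40 -0.4; 4.0 -0.7 0 0 0 0.48 -0.4; 4.6 -0.7 0 0 0 0.56 -0.4; 5.3 -0.6 0 0 0 0.64 -0.4; 6.0 -0.4 0 0 0 0.72 -0.4; 6.6 0.0 0 0 0 0.80 -0.4; 7.2 0.3 0 0 0 0.88 -0.4; 7.8 0.6 0 0 0 0.96 -0.4; 8.4 1.0 0 0 0 1.04 -0.4; 8.9 1.4 0 0 0 1.12 -0.4; 8.9 1.4 0 0 0 1.12 -0.4",
)

```text
time_s: 18.2
position: [580.5, 81.9, 159.7]
eef_rot: [-3.137, -0.002, 2.29]
force: [-5.5, -2.5, 2.3]
finger_gap: 0.3
gripper_force: 2.8
```

>>> play_rows(
  motion="-0.5 -0.4 0 0 0 -0.08 -0.4; -1.1 -0.8 0 0 0 -0.16 -0.4; -1.7 -1.1 0 0 0 -0.24 -0.4; -2.3 -1.4 0 0 0 -0.32 -0.4; -2.9 -1.7 0 0 0 -0.40 -0.4; -3.6 -1.8 0 0 0 -0.48 -0.4; -4.3 -2.0 0 0 0 -0.56 -0.4; -4.9 -2.1 0 0 0 -0.64 -0.4; -5.6 -2.1 0 0 0 -0.72 -0.4; -6.3 -2.1 0 0 0 -0.80 -0.4; -7.0 -2.0 0 0 0 -0.88 -0.4; -7.6 -1.8 0 0 0 -0.96 -0.4; -8.3 -1.6 0 0 0 -1.04 -0.4; -8.9 -1.4 0 0 0 -1.12 -0.4; -8.9 -1.4 0 0 0 -1.12 -0.4",
)

```text
time_s: 19.7
position: [493.2, 69.2, 160.4]
eef_rot: [3.141, 0.0, 1.167]
force: [-0.7, -0.5, -0.2]
finger_gap: 0.298
gripper_force: 0.0
```

>>> play_rows(
  motion="0.6 -0.2 0 0 0 0.08 -0.4; 1.3 -0.4 0 0 0 0.16 -0.4; 1.9 -0.6 0 0 0 0.24 -0.4; 2.6 -0.7 0 0 0 0.32 -0.4; 3.3 -0.7 0 0 0 0.40 -0.4; 4.0 -0.7 0 0 0 0.48 -0.4; 4.6 -0.7 0 0 0 0.56 -0.4; 5.3 -0.6 0 0 0 0.64 -0.4; 6.0 -0.4 0 0 0 0.72 -0.4; 6.6 0.0 0 0 0 0.80 -0.4",
)

```text
time_s: 20.7
position: [556.2, 68.1, 159.5]
eef_rot: [-3.134, -0.002, 1.973]
force: [-10.8, -7.2, 4.4]
finger_gap: 0.304
gripper_force: 5.6
```

>>> play_rows(
  motion="0.6 0.3 0 0 0 0.08 -0.4; 1.2 0.6 0 0 0 0.16 -0.4; 1.8 1.0 0 0 0 0.24 -0.4; 2.3 1.4 0 0 0 0.32 -0.4; 2.3 1.4 0 0 0 0.32 -0.4; 2.1 1.2 0 0 0 0.32 -0.2; 2.1 1.2 0 0 0 0.32 -0.1; 2.1 1.2 0 0 0 0.32 0; 2.1 1.2 3 0 0 0.32 0; 2.1 1.2 7 0 0 0.32 0; 2.1 1.2 11 0 0 0.32 0; 2.1 -3 13 0 0 0.32 0; 2.1 -8 13 0 0 0.32 0; 2.1 -13 13 0 0 0.32 0; 2.1 -18 13 0 0 0.32 0; 2.1 -23 13 0 0 0.32 0; 2.1 -26 13 0 0 0.32 0; 2.1 -26 13 0 0 0.32 0; 2.1 -26 13 0 0 0.32 0",
)

```text
time_s: 22.6
position: [580.2, -191.0, 290.2]
eef_rot: [3.141, -0.0, 2.285]
force: [0.3, 0.9, 0.1]
finger_gap: 0.504
gripper_force: 0.0
```

```bash
python3 - <<'E'
from g import *
S={n:snapshot(n) for n in("scene","top")}
C=np.array([527,147.5])
for t,z in(("handle_grip",172),("pawl_pivot",193),("pawl_tip",193),("vent_pivot",172),("vent_tip",172)):
  for n in S:
    for d in spotter.spot_point(n,t)[:1]:
        w=onz(S[n],d["point"],z); v=w[:2]-C; print(t,n,round(d["score"],2),w.round(),"r",np.hypot(*v).round(),"psi",(np.arctan2(v[1],v[0])+np.radians(115.5)).round(2))
for n in S:
  for q in("vent_tip",):
    for d in spotter.trace(n,q)[:2]:
        y,x=np.nonzero(d["pixels"]); print(n,q,d["score"],d["rect"])
# dark pixels around the reversing lever, both predictions
psi=1.1
f=S["scene"]["frame"].astype(int)
for psi in(1.06,1.1,1.14):
  p=[*C,np.radians(-115.5)+psi]
  for s in(-.45,.45):
    L=[proj(S["scene"],W(p,(36+r*np.cos(s),r*np.sin(s),199))) for r in np.linspace(8,26,8)]
    print(psi,s,[int(f[int(round(v)),int(round(u))].mean()) for u,v in L])
print(monitor.state()["position"],monitor.state()["force"])
E
```

```text
handle_grip scene 0.78 [584.  64. 172.] r 101.0 psi 1.05
handle_grip top 0.65 [577.  70. 172.] r 92.0 psi 1.02
pawl_pivot scene 0.41 [550. 115. 193.] r 40.0 psi 1.07
pawl_pivot top 0.62 [544. 128. 193.] r 26.0 psi 1.16
pawl_tip scene 0.43 [573. 104. 193.] r 63.0 psi 1.25
pawl_tip top 0.58 [570. 106. 193.] r 59.0 psi 1.25
vent_pivot scene 0.72 [564. -22. 172.] r 173.0 psi 0.66
vent_pivot top 0.66 [546. -13. 172.] r 162.0 psi 0.56
vent_tip scene 0.72 [529. -85. 172.] r 232.0 psi 0.45
vent_tip top 0.61 [523. -93. 172.] r 241.0 psi 0.43
scene vent_tip 0.47 [233.1, 174.7, 25.2, 6.4]
scene vent_tip 0.23 [274.2, 154.8, 37.0, 33.5]
top vent_tip 0.67 [246.9, 192.9, 32.9, 7.3]
1.06 -0.45 [77, 111, 126, 126, 124, 130, 120, 109]
1.06 0.45 [67, 49, 49, 99, 89, 89, 97, 97]
1.1 -0.45 [77, 59, 97, 126, 126, 124, 120, 109]
1.1 0.45 [67, 49, 84, 84, 85, 85, 84, 58]
1.14 -0.45 [59, 59, 97, 77, 128, 124, 124, 105]
1.14 0.45 [64, 60, 46, 46, 110, 123, 84, 58]
[ 580.22386672 -190.81686042  290.275177  ] [-0.77637514 -0.16924192  0.84420042]
```

```bash
python3 -c "
from bench import env
print(env.hand_in())"
```

```text
the job is handed in; nothing more can be done
None
```

I opened the vent lever, flipped the reversing lever to loosening and backed the screw off an estimated 2 rad or more (never read directly, and the first push on the reversing lever swung the handle instead); the job is handed in, but no verdict came back.

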